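Answer the oven timer and call the waiter

TASK

The pizza is done: on the slanted digital timer press the red stop key, then the yellow clear key next to it, each down and released, and then ring the call bell with a tap on its button so that the waiter comes. Use the fingertips and press lightly; do not lift or shift the timer or the bell, do not press the green start key, and leave the other things on the counter where they stand.

Things in the scene. Friction and masses are not known exactly. Their poses are not given: they have to be found in the camera images.
- oven_timer: loose grey and white digital timer, 103 x 158 x 68 mm, 0.55 kg, leaning back 25 degrees, face towards its own -x and up: display above, a row of three keys 47 mm apart below: red stop (+y end), yellow clear (middle), green start (-y end). Origin on the worktop under its middle, z up, y along the row; stands left or right, turned up to 0.4 rad
- stop_key_top (a point): red stop key with a white square; top face 26 mm (up the slope) by 32 mm (along the row), standing 10.5 mm proud of the face, travel 5 mm along the face's normal; the point is the centre of the key's top; its z axis points out of the slanted face (25 degrees from vertical), y along the row of keys, x up the slope
- clear_key_top (a point): yellow clear key with a black cross, the middle one; top face 26 mm (up the slope) by 32 mm (along the row), standing 10.5 mm proud of the face, travel 5 mm along the face's normal; the point is the centre of the key's top; its z axis points out of the slanted face (25 degrees from vertical), y along the row of keys, x up the slope
- start_key_top (a point): green start key with a white triangle, not to be pressed; top face 26 mm (up the slope) by 32 mm (along the row), standing 10.5 mm proud of the face, travel 5 mm along the face's normal; the point is the centre of the key's top; its z axis points out of the slanted face (25 degrees from vertical), y along the row of keys, x up the slope
- stop_key (a joint): red stop key: travel in m, 0 = up, 0.005 = fully down; springs back; about 0.5 N starts it, 3.1 N holds it fully down, and it counts as pressed from 0.0035
- clear_key (a joint): yellow clear key: travel in m, 0 = up, 0.005 = fully down; springs back; about 0.5 N starts it, 3.1 N holds it fully down, and it counts as pressed from 0.0035
- start_key (a joint): green start key: travel in m, 0 = up, 0.005 = fully down; same spring as the others; counts as pressed from 0.0025
- call_bell: counter call bell, loose, 0.14 kg: white dome on a black foot of 75 mm diameter, 60 mm high with its button; origin at the centre of its underside, z up
- bell_top (a point): centre of the top of the bell's button when up, 60 mm above the worktop; the button is 15 mm wide, stands 13 mm above the dome and is pressed straight down
- call_bell_button (a joint): bell button travel in m, 0 = up, 0.003 = fully down; springs back; it rings from 0.0015 (4 N), 8 N holds it fully down
- pepper_sauce: bystander: brown pepper sauce bottle, 46 mm square, 168 mm high, origin at the centre of its underside
- windup_timer: bystander: round red wind-up timer, 70 mm diameter, 51 mm high, origin at the centre of its underside; not the timer of this job
- pizza_cutter: bystander: pizza wheel lying flat, black handle, 210 x 66 x 26 mm, origin at the centre of its underside, its x axis along the handle towards the wheel
- cheese_shaker: bystander: glass cheese shaker with a light cap, 44 mm diameter, 90 mm high, origin at the centre of its underside

How it is judged:
On the way, in this order (a step that is already met when the one before it is completed fails the run):
1. the red stop key is pressed down, the yellow key and the bell not (value of joint stop_key above 0.0035 m and value of joint clear_key below 0.0015 m and value of joint call_bell_button below 0.001 m), for 0.04 s.
2. the red key is let up again, then the yellow clear key is pressed down, the bell not yet (value of joint clear_key above 0.0035 m and value of joint stop_key below 0.0015 m and value of joint call_bell_button below 0.001 m), for 0.04 s.
3. both keys are up again, then the bell's button is pressed and rings (value of joint call_bell_button above 0.0015 m and value of joint each of stop_key, clear_key below 0.0015 m), for 0.04 s.
At the end, for the whole second after the job is handed in: all three keys and the bell's button are up again (within 1 mm), timer and bell stand flat and still within 20 mm of where they stood, and the four bystanders are within 20 mm of where they stood (value of joint each of stop_key, clear_key, start_key, call_bell_button below 0.001 m and distance of each of oven_timer, call_bell, pepper_sauce, windup_timer, pizza_cutter, cheese_shaker from where it was at the start of the episode below 0.02 m and angle between each of oven_timer, call_bell's own z axis and vertical below 0.05 rad and linear speed of each of oven_timer, call_bell below 0.01 m/s); the robot touches nothing.
It fails at once if the green start key is pressed (2.5 mm or more) (value of joint start_key above 0.0025 m).
It fails at once if the timer or the bell is lifted (12 mm) (height (world z) of any of oven_timer, call_bell above 0.012 m).
It fails at once if the timer or the bell is shifted by more than 20 mm (distance of any of oven_timer, call_bell from where it was at the start of the episode above 0.02 m).
It fails at once if the robot presses on the timer or the bell with more than 25 N (contact force between the arm and oven_timer above 25 N or contact force between the arm and call_bell above 25 N).
It fails at once if a bystander (pepper sauce, wind-up timer, pizza cutter, cheese shaker) is moved by more than 20 mm (distance of any of pepper_sauce, windup_timer, pizza_cutter, cheese_shaker from where it was at the start of the episode above 0.02 m).
It also fails if it takes over 42 s, if anything falls off the work surface, if the arm or the gripper's body presses on something with over 40 N, if the wrist force passes 120 N, or if a joint passes its speed limit or range.

ROBOT

A 7-joint arm with a two-finger parallel gripper is mounted at the origin on a cart in front of the work surface, level with it; the furniture and walls round the work are solid. World frame = base frame: x ahead of the robot, y to its left, z up, the work surface at z = 0. Lengths are in m, angles in rad, forces in N, time in s.
With the tool pointing down it reaches from about 0.35 to 0.775 m from the base axis. Payload 3.1 kg.
Tool frame: the origin (TCP) lies at the very end of the fingers, on their centre line; the grasp point (between the pads) lies 19 mm behind it; z points along the fingers, y is the line along which they close (so a half turn about z gives the same grasp; the last joint's range is limited). The gripper opens to 85 mm and grips with 20 to 120 N. Pads are 22 mm wide; open, the fingers measure 114 mm over their backs; the gripper's body (76 mm by 85 mm) begins 54 mm behind the grasp point. The pads swing forward as they close: fully open they stand 13 mm farther back than shut.
Start: joints at [1.268, 0.311, 0.014, 1.512, -0.004, 1.319, -0.027], TCP at [0.142, -0.531, 0.231] pointing down, gripper open.
Joint ranges: [-2.7, 2.7], [-0.3, 1.91], [-1.27, 1.3], [0.12, 2.57], [-1.44, 4.58], [0.2, 2.03], [-3.05, 3.05]. Speed limits (rad/s): [2.79, 2.79, 3.14, 3.14, 3.14, 3.14, 3.14].

INTERFACE

Orientations are given as a 3x3 rotation matrix whose columns are the frame's x, y, z axes.
In Python, from workcell import ctrl gives the robot as it stands.
- The arm moves only by the tool shift_gripper, called after "Request:" in YAML: its name, and indented under it one key for each argument. Schema: {"type":"object","properties":{"rows":{"type":"array","items":{"type":"number"},"minItems":6,"maxItems":72},"jaw":{"type":"number"},"only":{"type":"string"},"quiet":{"type":"boolean"},"lines":{"type":"string"}},"required":["rows"],"additionalProperties":false}. rows is one flat list of numbers that holds 1 to 12 rows one after another, with no inner brackets; each row has 6 numbers: dx, dy, dz in normalised numbers (1 is 0.5 m), then a rotation vector rx, ry, rz in normalised numbers (1 is pi rad); each row is the pose to reach, as a shift and turn from the pose commanded when the call began, along the tool's axes at that moment; what a row does not reach only later rows make up. A row lasts 1/12 s, in which the tool goes at most 0.0417 m and 0.125 rad, less where a joint would pass 70% of its speed; a pose out of reach is approached as far as the arm can. jaw is the finger opening in m, set as the call begins (left out keeps the last). The fingers move at their own pace and stop on an object; the grip force is fixed at half the most. Time passes only in rows, so rows that do not move let the fingers close. The tool returns the time, the measured TCP pose, the force, the opening and the grip force at its end. only (a regular expression) keeps the lines of the reply that match it, lines (a string "A,B") keeps lines A to B, and quiet returns only ok. No shift or turn number may pass 1 either way. Input that does not fit is refused with a message, and nothing moves.
- ctrl.read_state(): the state, without advancing time (a new reading comes with each control period).
- ctrl.camera(name): name is "scene" or "top" or "wrist"; returns the picture (420x560x3 uint8, red, green, blue); there is no depth.
- ctrl.get_calibration(name): a dict with "fx", "fy", "cx", "cy" (pixels), "origin" and "orientation" of the camera in the world; the wrist camera has in their place "T_tool_cam" (4x4, takes a point from camera to tool coordinates, whose origin is the TCP and whose axes are the flange's). Camera axes: x right, y down, z forward; pixel columns grow to the right and rows downward; lengths in m; the calibration is good to about 2 mm. The wrist camera is an equidistant fisheye: a pixel r from the principal point sees the ray r / f radians off the axis. A picture is of the moment at which its call begins: read the wrist's pose just before it. get_calibration takes no time and is no camera call.
- ctrl.job_done(): hands the job in; it is judged then, once.
The state is a dict: "clock": time; "joints": joint angles; "dq": joint speeds; "effort": joint torques, N m; "ee_pos": TCP position; "eef_rot": TCP orientation; "contact_force": force on the tool from outside, world axes, zero at the start; "torque": the same for the moment, N m; "finger_gap": finger opening in m; "gripper_force": force on a finger pad.
Only numpy, scipy, OpenCV 4.12 (cv2) and the standard library are available. Lean on these libraries where they do the work, as an engineer would, in place of code of your own. Each camera call takes 0.05 s, during which the arm holds its last target. There are 200 camera calls.

## Working session

There is one attempt and no reset: what is moved stays moved. The work goes in short steps, Python scripts to look and compute and a tool call to move; the robot and the scene stay as the last step left them, time stands still between calls to the robot, and variables do not carry over. Pictures are saved under pics/ and viewed, at most 10 in all, crops included, and the job is handed in when it is done.

```bash
ls; mkdir -p pics; python3 - <<'E'
from workcell import ctrl
import cv2
s=ctrl.read_state();print(s['clock'],s['ee_pos'],s['eef_rot'],s['finger_gap'])
for n in ("top","scene"):
    cv2.imwrite(f"pics/{n}0.png",ctrl.camera(n)[:,:,::-1]); print(ctrl.get_calibration(n))
print(ctrl.get_calibration("wrist"))
E
```

```text
pics
workcell.py
0.0 [ 0.14163773 -0.53068879  0.23019941] [[ 9.66167464e-01  2.57914587e-01 -7.05448241e-04]
 [ 2.57915537e-01 -9.66164736e-01  2.29772921e-03]
 [-8.89613332e-05 -2.40193726e-03 -9.99997111e-01]] 0.08539950875415316
{'fx': 472.8795328328439, 'fy': 472.8795328328439, 'cx': 274.57606655373473, 'cy': 208.86797286553997, 'origin': array([0.44907844, 0.03191955, 1.39433624]), 'orientation': array([[ 0.00837839, -0.99655324,  0.08253148],
       [-0.99991831, -0.00914609, -0.00892825],
       [ 0.00965232, -0.08244993, -0.99654846]])}
{'fx': 525.7665377698966, 'fy': 525.7665377698966, 'cx': 284.04681940820865, 'cy': 205.13874716921194, 'origin': array([ 0.0819675 , -0.89187041,  1.35700259]), 'orientation': array([[ 0.88181874, -0.37655995,  0.28389841],
       [-0.47135089, -0.68466351,  0.55593544],
       [-0.01496814, -0.62405006, -0.78124098]])}
{'fx': 325.19226210127806, 'fy': 325.19226210127806, 'cx': 277.26430336059366, 'cy': 203.68266441135415, 'T_tool_cam': array([[-5.03784281e-05, -9.52555093e-01, -3.04366213e-01,
         7.84562469e-02],
       [ 9.99999416e-01,  2.80645424e-04, -1.04383671e-03,
        -3.28880115e-04],
       [ 1.07973096e-03, -3.04366088e-01,  9.52554523e-01,
        -1.43035897e-01],
       [ 0.00000000e+00,  0.00000000e+00,  0.00000000e+00,
         1.00000000e+00]])}
```

View pics/top0.png

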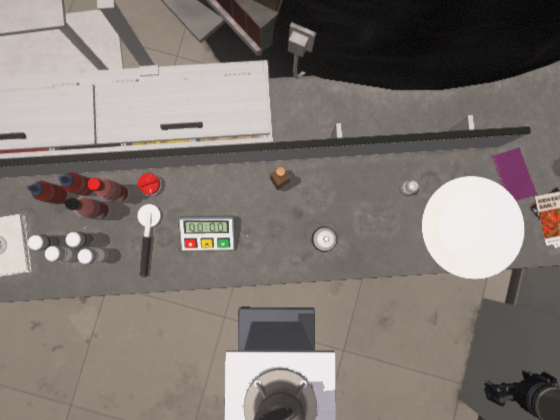

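View pics/scene0.png

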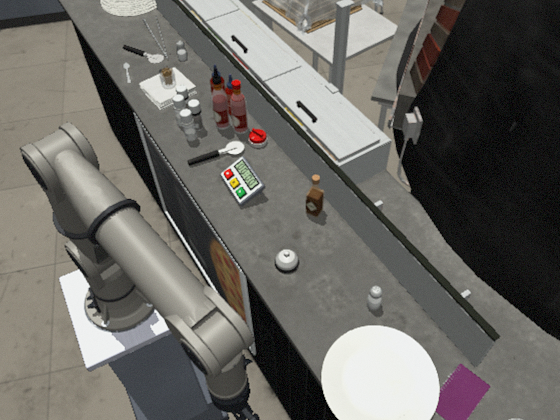

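The top view shows the timer at about (207,233) with red (190,243), yellow (207,243) and green (223,243) keys. The bell is at (324,238), the cutter at (148,235), the sauce at (280,178) and the shaker at (410,187). In the scene view the keys are at about (228,173), (234,183) and (241,192), and the bell is at (287,260).

```bash
cat > h.py <<'E'
import numpy as np, cv2
from workcell import ctrl
C={n:ctrl.get_calibration(n) for n in("top","scene")}
def blob(im,lo,hi,box):
    """centroid, area of largest blob of HSV range within box x0,y0,x1,y1"""
    x0,y0,x1,y1=box
    h=cv2.cvtColor(cv2.resize(im[y0:y1,x0:x1],None,fx=4,fy=4,interpolation=cv2.INTER_CUBIC),cv2.COLOR_BGR2HSV)
    h[:,:,0]=(h[:,:,0].astype(int)+20)%180
    m=cv2.inRange(h,np.array(lo),np.array(hi))
    c=max(cv2.findContours(m,cv2.RETR_EXTERNAL,cv2.CHAIN_APPROX_NONE)[0],key=cv2.contourArea)
    M=cv2.moments(cv2.convexHull(c)); 
    return np.array([x0+(M['m10']/M['m00']+.5)/4-.5,y0+(M['m01']/M['m00']+.5)/4-.5]),M['m00']/16
def ray(n,p):
    c=C[n];d=c['orientation']@np.array([(p[0]-c['cx'])/c['fx'],(p[1]-c['cy'])/c['fy'],1]);return c['origin'],d/np.linalg.norm(d)
def tri(a,b):
    (o1,d1),(o2,d2)=ray('top',a),ray('scene',b)
    t=np.linalg.lstsq(np.c_[d1,-d2],o2-o1,rcond=None)[0]
    p,q=o1+t[0]*d1,o2+t[1]*d2
    return (p+q)/2,np.linalg.norm(p-q)
E
python3 - <<'E'
from h import *
T=cv2.imread('pics/top0.png');S=cv2.imread('pics/scene0.png')
R={'red':([8,150,90],[27,255,255]),'yel':([36,150,110],[55,255,255]),'grn':([65,120,60],[105,255,255])}
P={}
for k,(lo,hi) in R.items():
    a,A=blob(T,lo,hi,(180,236,236,252));b,B=blob(S,lo,hi,(218,162,252,202))
    P[k],e=tri(a,b);print(k,a,A,b,B,P[k].round(4),'gap',round(e,4))
v=P['red']-P['grn'];print('row',np.linalg.norm(v),v,'yaw',np.arctan2(-v[0],v[1]))
vis=cv2.resize(T[220:256,170:345],None,fx=4,fy=4,interpolation=cv2.INTER_CUBIC)
vs=cv2.resize(S[160:280,215:305],None,fx=5,fy=5,interpolation=cv2.INTER_CUBIC)
o=np.zeros((600,800,3),np.uint8);o[:144,:700]=vis;o[150:600,:450]=vs[150:600] if 0 else cv2.resize(vs,(450,450*600//600))
cv2.imwrite('pics/crop1.png',o)
E
```

```text
red [190.16645236 242.92272839] 85.0625 [227.99248634 173.39902487] 55.28125 [0.461  0.2606 0.0361] gap 0.0012
yel [206.67257752 242.74108527] 80.625 [234.01880366 182.42613848] 55.8125 [0.4619 0.2134 0.0366] gap 0.0014
grn [223.08994067 242.61070658] 77.25 [240.34843856 191.88306178] 61.375 [0.4629 0.1665 0.0359] gap 0.0009
row 0.09410534422960541 [-0.00183346  0.09408714  0.00025494] yaw 0.01948436452283627
```

View pics/crop1.png

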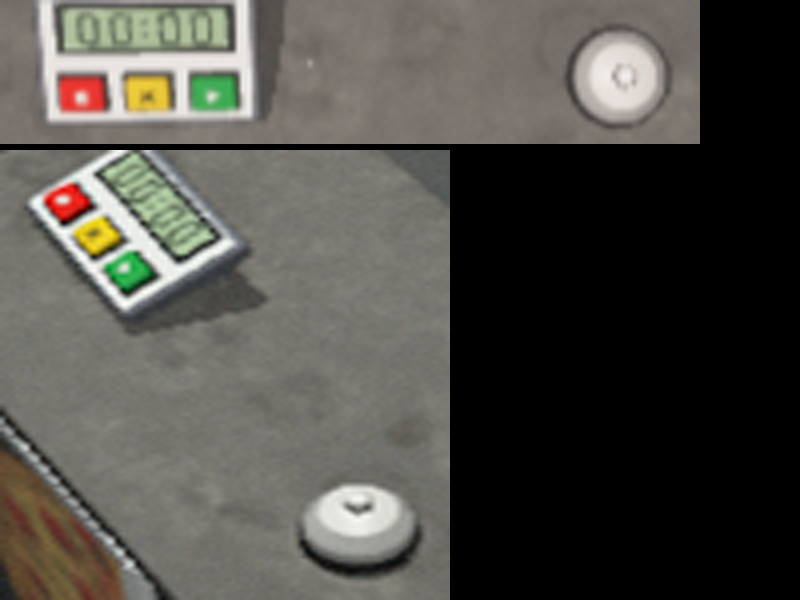

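The crop shows all three keys clearly, with the bell's button at about (326.1,238.8) in the top view and (286,253) in the scene view. The row measures 94.1 mm against a nominal 94. Next I triangulate the bell button and look from the wrist on the way.

```bash
python3 - <<'E'
from h import *
p,e=tri((326.1,238.7),(286.0,252.8));print('bell',p,e)
for z in(.0,.06):
  for n,q in(('top',(326.1,238.7)),('top',(324.6,238.6)),('scene',(286.,252.8))):
    o,d=ray(n,q);print(z,n,o+d*(z-o[2])/d[2])
s=ctrl.read_state();print(s['eef_rot'].T@(np.array([.46,.03,.26])-s['ee_pos']))
E
```

```bash
cat >> h.py <<'E'
from scipy.spatial.transform import Rotation as Ro
def targetR(yaw,tilt):
    return Ro.from_euler('zy',[yaw,-tilt]).as_matrix()@np.diag([1.,-1,-1])
def delta(p,R):
    s=ctrl.read_state();R0=s['eef_rot']
    print('shift',(R0.T@(np.array(p)-s['ee_pos'])).round(4),'rot',Ro.from_matrix(R0.T@R).as_rotvec().round(4))
E
python3 - <<'E'
from h import *
print(targetR(.0195,np.radians(25)).round(3))
delta([.44,-.15,.22],targetR(.0195,0)); delta([.40,.21,.16],targetR(.0195,np.radians(25)))
E
```

```text
[[ 0.906  0.018  0.423]
 [ 0.019 -1.    -0.   ]
 [ 0.423  0.008 -0.906]]
shift [ 0.3864 -0.2909  0.0109] rot [-0.0021  0.0003  0.2413]
shift [ 0.4406 -0.6489  0.0717] rot [-0.0632  0.4334  0.237 ]
```

The manual's scale: shifts go in shares of 0.5 m and turns go in shares of pi rad. Converting my numbers, 0.39 m is 0.78, -0.29 m is -0.58, 0.24 rad is 0.0764.

Request:
shift_gripper:
  rows: [0.78,-0.58,0.02,0,0,0.0764,0.78,-0.58,0.02,0,0,0.0764,0.78,-0.58,0.02,0,0,0.0764,0.78,-0.58,0.02,0,0,0.0764,0.78,-0.58,0.02,0,0,0.0764,0.78,-0.58,0.02,0,0,0.0764,0.78,-0.58,0.02,0,0,0.0764,0.78,-0.58,0.02,0,0,0.0764,0.78,-0.58,0.02,0,0,0.0764,0.78,-0.58,0.02,0,0,0.0764,0.78,-0.58,0.02,0,0,0.0764,0.78,-0.58,0.02,0,0,0.0764]
  jaw: 0.0

```text
clock: 1.1
ee_pos: [0.4454, -0.1466, 0.2211]
eef_rot: [[1.0, 0.025, 0.0], [0.025, -1.0, 0.002], [0.001, -0.002, -1.0]]
contact_force: [0.7, -0.4, 0.1]
finger_gap: 0.0002
gripper_force: 0.0
```

```bash
python3 -c "
from h import *
delta([.39,.19,.15],targetR(.0195,np.radians(25)))"
```

```text
shift [-0.0471 -0.3377  0.0716] rot [-0.0112  0.4357  0.0046]
```

In the tool's units: -0.34 m is -0.68, 0.07 m is 0.14, 0.436 rad is 0.1388.

Request:
shift_gripper:
  rows: [-0.1,-0.68,0.14,-0.0032,0.1388,0,-0.1,-0.68,0.14,-0.0032,0.1388,0,-0.1,-0.68,0.14,-0.0032,0.1388,0,-0.1,-0.68,0.14,-0.0032,0.1388,0,-0.1,-0.68,0.14,-0.0032,0.1388,0,-0.1,-0.68,0.14,-0.0032,0.1388,0,-0.1,-0.68,0.14,-0.0032,0.1388,0,-0.1,-0.68,0.14,-0.0032,0.1388,0,-0.1,-0.68,0.14,-0.0032,0.1388,0,-0.1,-0.68,0.14,-0.0032,0.1388,0,-0.1,-0.68,0.14,-0.0032,0.1388,0,-0.1,-0.68,0.14,-0.0032,0.1388,0]

```text
clock: 2.1
ee_pos: [0.3867, 0.1867, 0.151]
eef_rot: [[0.907, 0.017, 0.422], [0.019, -1.0, -0.003], [0.421, 0.011, -0.907]]
contact_force: [0.0, -1.0, -0.4]
finger_gap: -0.0002
gripper_force: 0.0
```

```bash
python3 - <<'E'
from h import *
s=ctrl.read_state();im=ctrl.camera('wrist')[:,:,::-1].copy();cv2.imwrite('pics/w1.png',im)
np.savez('w1.npz',p=s['ee_pos'],R=s['eef_rot']);print(s['joints'])
E
```

```text
[ 0.6704839  -0.21213975 -1.22288103  2.24286146  0.06491898  0.60541745
 -2.18075302]
```

View pics/w1.png

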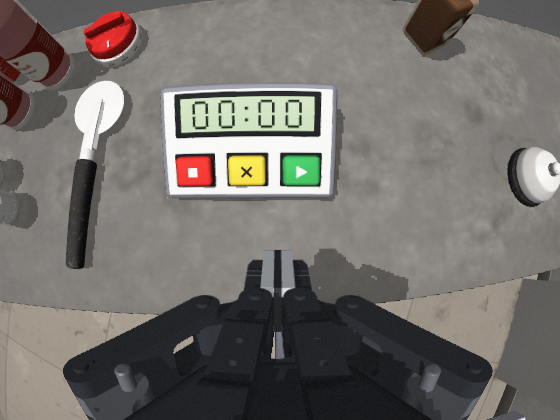

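The wrist view shows red at (195,171), yellow at (247,171), green at (301,171), the bell button at about (556,170), and the closed fingertips at (277,252). I check it against the other two views.

```bash
cat >> h.py <<'E'
def wray(px,p,R):
    c=ctrl.get_calibration('wrist');u=np.array([px[0]-c['cx'],px[1]-c['cy']])/c['fx'];t=np.linalg.norm(u)
    T=c['T_tool_cam'];d=T[:3,:3]@np.r_[u/t*np.sin(t),np.cos(t)]
    return R@T[:3,3]+p,R@d
def multi(rays):
    A=sum(np.eye(3)-np.outer(d,d) for o,d in rays);b=sum((np.eye(3)-np.outer(d,d))@o for o,d in rays)
    x=np.linalg.solve(A,b);return x,[round(np.linalg.norm((np.eye(3)-np.outer(d,d))@(x-o)),4) for o,d in rays]
RNG={'red':([8,150,90],[27,255,255]),'yel':([36,150,110],[55,255,255]),'grn':([65,120,60],[105,255,255])}
E
python3 - <<'E'
from h import *
T=cv2.imread('pics/top0.png');S=cv2.imread('pics/scene0.png');W=cv2.imread('pics/w1.png');z=np.load('w1.npz')
P={}
for k,(lo,hi) in RNG.items():
    a,_=blob(T,lo,hi,(180,236,236,252));b,_=blob(S,lo,hi,(218,162,252,202));w,A=blob(W,lo,hi,(165,145,335,195))
    rt,rs,rw=ray('top',a),ray('scene',b),wray(w,z['p'],z['R'])
    for n,r in(('all',[rt,rs,rw]),('tw',[rt,rw]),('sw',[rs,rw])):
        x,e=multi(r);print(k,w.round(1),n,x.round(4),e)
    P[k]=multi([rt,rs,rw])[0]
v=P['red']-P['grn'];print(np.linalg.norm(v),np.arctan2(-v[0],v[1]))
o,d=wray((556,168),z['p'],z['R']);print('bell',multi([(o,d),ray('top',(326.1,238.7)),ray('scene',(286,252.8))]))
Rt=targetR(np.arctan2(-v[0],v[1]),np.radians(25))
for h in(.03,-.004): delta(P['red']-h*Rt[:,2],Rt)
E
```

```text
red [193.9 170.7] all [0.4611 0.2612 0.0356] [np.float64(0.0009), np.float64(0.0005), np.float64(0.0007)]
red [193.9 170.7] tw [0.4613 0.261  0.0363] [np.float64(0.0008), np.float64(0.0008)]
red [193.9 170.7] sw [0.4612 0.2622 0.0346] [np.float64(0.0003), np.float64(0.0003)]
yel [246.3 170.1] all [0.462  0.214  0.0358] [np.float64(0.0009), np.float64(0.0006), np.float64(0.0005)]
yel [246.3 170.1] tw [0.4627 0.2143 0.0324] [np.float64(0.0006), np.float64(0.0006)]
yel [246.3 170.1] sw [0.4618 0.2146 0.0355] [np.float64(0.0003), np.float64(0.0003)]
grn [300.7 170. ] all [0.463  0.1667 0.0356] [np.float64(0.0005), np.float64(0.0005), np.float64(0.0002)]
grn [300.7 170. ] tw [0.4634 0.1666 0.0337] [np.float64(0.0001), np.float64(0.0001)]
grn [300.7 170. ] sw [0.4628 0.1669 0.0357] [np.float64(0.0003), np.float64(0.0003)]
0.09452393995244769 0.019269885779459723
bell (array([ 0.47632418, -0.12644296,  0.05338409]), [np.float64(0.0003), np.float64(0.0005), np.float64(0.0007)])
shift [ 0.0199 -0.075   0.1057] rot [ 0.0028  0.0011 -0.0013]
shift [ 0.0199 -0.0751  0.1397] rot [ 0.0028  0.0011 -0.0013]
```

Request:
shift_gripper:
  rows: [0.04,-0.15,0.1,0,0,0,0.04,-0.15,0.1,0,0,0,0.04,-0.15,0.1,0,0,0,0.04,-0.15,0.2,0,0,0,0.04,-0.15,0.2,0,0,0,0.04,-0.15,0.248,0,0,0,0.04,-0.15,0.248,0,0,0,0.04,-0.15,0.248,0,0,0]

```text
clock: 2.82
ee_pos: [0.4435, 0.2522, 0.0616]
eef_rot: [[0.912, 0.012, 0.41], [0.013, -1.0, 0.0], [0.41, 0.005, -0.912]]
contact_force: [-0.5, 0.4, -0.1]
finger_gap: 0.0003
gripper_force: 0.0
```

```bash
python3 - <<'E'
from h import *
print(ctrl.read_state()['joints'].round(2))
Rt=targetR(.0193,np.radians(25));delta([.4611,.2612,.0356],Rt)
im=ctrl.camera('wrist')[:,:,::-1];cv2.imwrite('pics/w2.png',im[120:300,150:400].repeat(3,0).repeat(3,1))
E
```

```text
[-0.31  0.28 -0.5   2.17  0.86  0.58 -3.03]
shift [ 0.0055 -0.0089  0.0309] rot [-0.0004  0.0135 -0.0063]
```

View pics/w2.png

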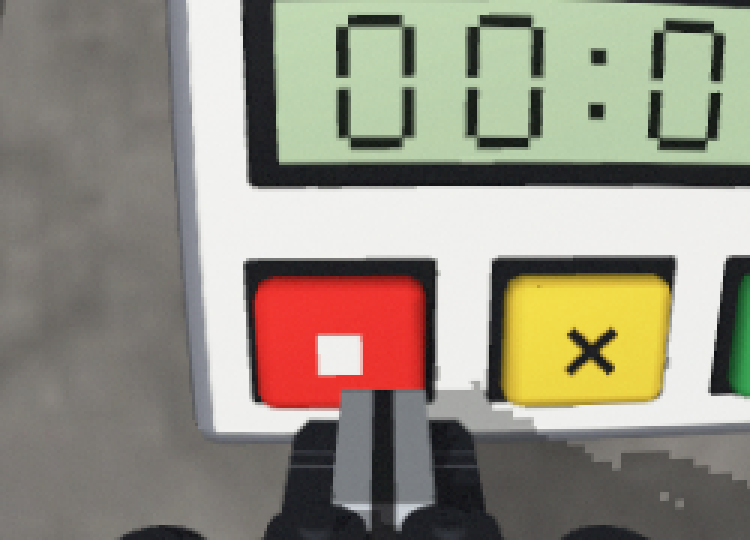

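The pads' tip stands just short of the red key, low and to its right, and the move is not quite finished. Joint 7 is at -3.03, close to its range, so I test a small turn about tool z while closing the remaining offset.

In the tool's units: 0.01 m is 0.02, -0.009 m is -0.018, 0.06 rad is 0.0191.

Request:
shift_gripper:
  rows: [0.01,-0.018,0.02,0,0.0032,0.0191,0.01,-0.018,0.02,0,0.0032,0.0191,0.01,-0.018,0.02,0,0.0032,0.0191,0.01,-0.018,0.02,0,0.0032,0.0191]

```text
clock: 3.2
ee_pos: [0.4508, 0.2631, 0.0564]
eef_rot: [[0.906, -0.038, 0.421], [-0.044, -0.999, 0.003], [0.42, -0.021, -0.907]]
contact_force: [0.2, -0.0, -0.1]
finger_gap: -0.0002
gripper_force: 0.0
```

```bash
python3 - <<'E'
from h import *
print(ctrl.read_state()['joints'].round(3))
Rt=targetR(.0193,np.radians(25));delta([.4611,.2612,.0356],Rt)
E
```

```text
[-0.584  0.277 -0.208  2.164  0.781  0.513 -3.042]
shift [0.0007 0.002  0.0232] rot [-0.0031  0.0023 -0.0629]
```

In the tool's units: -0.02 m is -0.04, 0.24 rad is 0.0764.

Request:
shift_gripper:
  rows: [0,0,-0.04,0,0,0.0382,0,0,-0.04,0,0,0.0764,0,0,-0.04,0,0,0.0955,0,0,-0.04,0,0,0.0955]

```text
clock: 3.53
ee_pos: [0.4424, 0.2621, 0.0745]
eef_rot: [[0.853, -0.31, 0.419], [-0.342, -0.94, 0.003], [0.393, -0.146, -0.908]]
contact_force: [-0.5, -0.9, 0.4]
finger_gap: 0.0001
gripper_force: 0.0
```

```bash
python3 - <<'E'
from h import *
print(ctrl.read_state()['joints'].round(3))
E
```

```text
[-1.153  0.231  0.427  2.182  0.443  0.463 -3.041]
```

In the tool's units: -0.6 rad is -0.191.

Request:
shift_gripper:
  rows: [0,0,0,0,0,-0.0382,0,0,0,0,0,-0.0764,0,0,0,0,0,-0.1146,0,0,0,0,0,-0.1528,0,0,0,0,0,-0.191,0,0,0,0,0,-0.191]

```text
clock: 4.03
ee_pos: [0.4423, 0.2624, 0.0743]
eef_rot: [[0.878, 0.232, 0.419], [0.254, -0.967, 0.004], [0.406, 0.103, -0.908]]
contact_force: [0.5, -0.2, 0.1]
finger_gap: 0.0003
gripper_force: 0.0
```

```bash
python3 - <<'E'
from h import *
s=ctrl.read_state();print(s['joints'].round(3), s['dq'].round(2))
E
```

```text
[-1.035  0.224  0.291  2.178  0.509  0.479 -2.498] [-0.03  0.    0.04 -0.   -0.02 -0.01 -0.15]
```

```bash
python3 - <<'E'
from h import *
Rt=targetR(.08,np.radians(25));P=np.array([.4611,.2612,.0356]);delta(P-.008*Rt[:,2],Rt)
E
```

```text
shift [0.0005 0.0015 0.035 ] rot [-0.0042  0.0032  0.1764]
```

In the tool's units: 0.035 m is 0.07, 0.02 m is 0.04, 0.18 rad is 0.0573.

Request:
shift_gripper:
  rows: [0.001,0.003,0.02,0,0,0.0286,0.001,0.003,0.04,0,0,0.0573,0.001,0.003,0.07,0,0,0.0573,0.001,0.003,0.07,0,0,0.0573,0.001,0.003,0.07,0,0,0.0573]

```text
clock: 4.45
ee_pos: [0.4576, 0.2611, 0.0425]
eef_rot: [[0.906, 0.067, 0.419], [0.073, -0.997, 0.002], [0.418, 0.029, -0.908]]
contact_force: [-0.9, -1.2, 1.1]
finger_gap: 0.0004
gripper_force: 0.4
```

```bash
python3 - <<'E'
from h import *
s=ctrl.read_state();print(s['joints'].round(3))
Rt=targetR(.08,np.radians(25));delta([.4611,.2612,.0356],Rt)
im=ctrl.camera('wrist')[:,:,::-1];cv2.imwrite('pics/w3.png',im[120:300,150:400].repeat(3,0).repeat(3,1))
E
```

```text
[-1.045  0.312  0.346  2.18   0.496  0.381 -2.666]
shift [ 0.0003 -0.0001  0.0077] rot [-0.0023  0.0042 -0.0068]
```

View pics/w3.png

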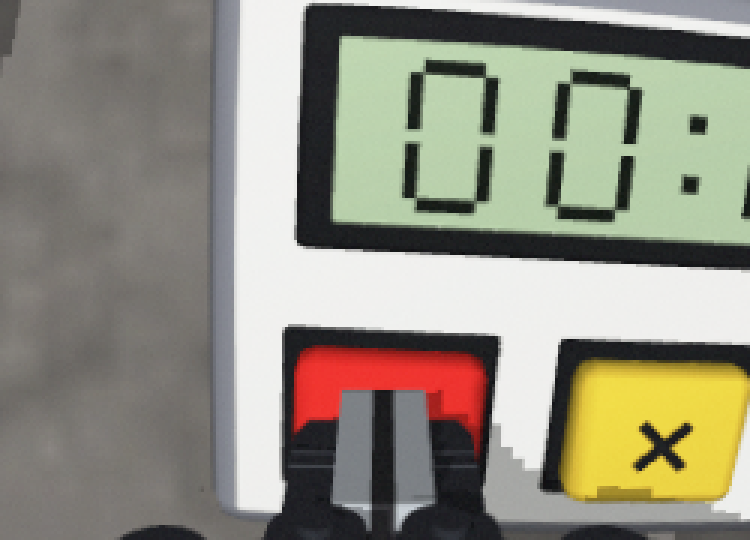

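The tip is centred over the red key, just above it. I now press down in small steps along tool z.

In the tool's units: 0.008 m is 0.016, 0.006 m is 0.012.

Request:
shift_gripper:
  rows: [0,0,0.012,0,0,0,0,0,0.016,0,0,0,0,0,0.016,0,0,0]

```text
clock: 4.75
ee_pos: [0.4607, 0.2631, 0.0378]
eef_rot: [[0.905, 0.07, 0.421], [0.075, -0.997, 0.005], [0.42, 0.027, -0.907]]
contact_force: [-16.7, -6.1, 27.8]
finger_gap: -0.0001
gripper_force: 16.0
```

Request:
shift_gripper:
  rows: [0,0,0.004,0,0,0,0,0,0.004,0,0,0]

```text
clock: 4.92
ee_pos: [0.461, 0.2639, 0.037]
eef_rot: [[0.904, 0.071, 0.421], [0.075, -0.997, 0.006], [0.42, 0.026, -0.907]]
contact_force: [-24.6, -6.4, 39.8]
finger_gap: -0.0
gripper_force: 23.4
```

Request:
shift_gripper:
  rows: [0,0,0.003,0,0,0,0,0,0.003,0,0,0]

```text
clock: 5.08
ee_pos: [0.4613, 0.2646, 0.0365]
eef_rot: [[0.904, 0.072, 0.421], [0.076, -0.997, 0.008], [0.421, 0.025, -0.907]]
contact_force: [-31.1, -7.0, 49.4]
finger_gap: 0.0002
gripper_force: 28.7
```

```bash
python3 -c "
from h import *
Rt=targetR(.08,np.radians(25));delta([.4611,.2612,.0356],Rt)
f=[]
for i in range(1):
  s=ctrl.read_state();print(s['contact_force']@s['eef_rot'])"
```

```text
shift [-0.0008  0.0034  0.0007] rot [-0.0078  0.0009 -0.0043]
[ -7.82357489   5.9652121  -57.94699273]
```

I made a mistake by chaining those three steps without reading each one: the force reached about 58 N. I back off now and check.

In the tool's units: -0.04 m is -0.08, -0.03 m is -0.06.

Request:
shift_gripper:
  rows: [0,0,-0.012,0,0,0,0,0,-0.024,0,0,0,0,0,-0.06,0,0,0,0,0,-0.08,0,0,0,0,0,-0.08,0,0,0]

```text
clock: 5.5
ee_pos: [0.4464, 0.264, 0.0709]
eef_rot: [[0.903, 0.071, 0.423], [0.075, -0.997, 0.009], [0.422, 0.024, -0.906]]
contact_force: [0.5, -0.3, 0.3]
finger_gap: -0.0
gripper_force: 0.0
```

```bash
python3 - <<'E'
from h import *
T=ctrl.camera('top')[:,:,::-1].copy();W=ctrl.camera('wrist')[:,:,::-1].copy();s=ctrl.read_state()
cv2.imwrite('pics/w4.png',W);cv2.imwrite('pics/top4.png',T);np.savez('w4.npz',p=s['ee_pos'],R=s['eef_rot'])
S=ctrl.camera('scene')[:,:,::-1].copy();cv2.imwrite('pics/scene4.png',S)
print(s['joints'].round(2))
E
```

```text
[-1.07  0.24  0.34  2.18  0.49  0.45 -2.66]
```

View pics/w4.png

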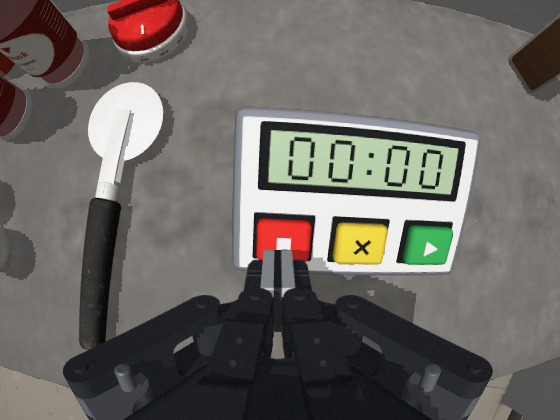

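The timer appears unmoved, with red at (284,240), yellow (360,243) and green (429,245). I re-measure the yellow key's height from the two wrist places and the top view.

```bash
python3 - <<'E'
from h import *
W1=cv2.imread('pics/w1.png');W4=cv2.imread('pics/w4.png');T0=cv2.imread('pics/top0.png');T4=cv2.imread('pics/top4.png');S0=cv2.imread('pics/scene0.png');S4=cv2.imread('pics/scene4.png')
a=np.load('w1.npz');b=np.load('w4.npz')
for k in('yel','grn'):
    lo,hi=RNG[k]
    # darker key sides excluded: higher V
    for V in(110,170,200):
        l=[lo[0],lo[1],V if k=='yel' else V-50]
        w1,A1=blob(W1,l,hi,(165,145,335,195));w4,A4=blob(W4,l,hi,(230,205,470,275))
        r1,r4=wray(w1,a['p'],a['R']),wray(w4,b['p'],b['R'])
        x,e=multi([r1,r4]);print(k,V,w1.round(1),int(A1),w4.round(1),int(A4),x.round(4),e)
    for n,i,j,bx in(('top',T0,T4,(180,236,236,252)),('scene',S0,S4,(218,162,252,202))):
        try: print(n,blob(i,lo,hi,bx)[0].round(2),blob(j,lo,hi,bx)[0].round(2))
        except Exception as ex: print(n,ex)
E
```

```text
yel 110 [246.3 170.1] 1083 [359.4 243. ] 1993 [0.461  0.2141 0.0406] [np.float64(0.0001), np.float64(0.0001)]
yel 170 [246.2 170. ] 1012 [360.  243.5] 1896 [0.4607 0.2141 0.042 ] [np.float64(0.0), np.float64(0.0)]
yel 200 [246.1 170. ] 977 [360.3 243.6] 1768 [0.4606 0.2141 0.0427] [np.float64(0.0), np.float64(0.0)]
top [206.67 242.74] [206.67 242.74]
scene [234.02 182.43] [234.   182.44]
grn 110 [300.7 170. ] 1118 [427.1 244.7] 1680 [0.462  0.1672 0.0396] [np.float64(0.0001), np.float64(0.0001)]
grn 170 [300.6 169.8] 1019 [428.4 245.2] 1524 [0.4616 0.1675 0.0421] [np.float64(0.0001), np.float64(0.0001)]
grn 200 [300.6 169.9] 967 [429.1 245.4] 1369 [0.4614 0.1675 0.0431] [np.float64(0.0), np.float64(0.0)]
top [223.09 242.61] [223.13 242.52]
scene [240.35 191.88] [240.36 191.9 ]
```

The close wrist views put the key tops at z≈0.0427. My first estimate was about 7 mm too low because the far views were biased by the visible key sides. The timer has not moved. Next is the yellow key.

```bash
python3 - <<'E'
from h import *
Rt=targetR(.08,np.radians(25));P=np.array([.4606,.2141,.0427]);delta(P-.008*Rt[:,2],Rt)
E
```

```text
shift [-0.0014  0.0484  0.0215] rot [-0.0047  0.0019 -0.0046]
```

In the tool's units: 0.048 m is 0.096, 0.03 m is 0.06.

Request:
shift_gripper:
  rows: [-0.002,0.06,0,0,0,0,-0.002,0.096,0,0,0,0,-0.002,0.096,0.03,0,0,0,-0.002,0.096,0.042,0,0,0,-0.002,0.096,0.042,0,0,0,-0.002,0.096,0.042,0,0,0]

```text
clock: 6.15
ee_pos: [0.4571, 0.2148, 0.0501]
eef_rot: [[0.905, 0.071, 0.42], [0.077, -0.997, 0.004], [0.419, 0.029, -0.908]]
contact_force: [-0.3, -0.2, 0.9]
finger_gap: 0.0002
gripper_force: 0.0
```

```bash
python3 - <<'E'
from h import *
s=ctrl.read_state();print(s['joints'].round(2))
Rt=targetR(.08,np.radians(25));delta([.4606,.2141,.0427],Rt)
E
```

```text
[-0.98  0.25  0.37  2.25  0.49  0.35 -2.57]
shift [-0.      0.0007  0.0082] rot [-0.0038  0.0029 -0.0034]
```

In the tool's units: 0.008 m is 0.016, 0.007 m is 0.014.

Request:
shift_gripper:
  rows: [0,0,0.008,0,0,0,0,0,0.014,0,0,0,0,0,0.016,0,0,0,0,0,0.016,0,0,0]

```text
clock: 6.48
ee_pos: [0.4608, 0.2154, 0.0436]
eef_rot: [[0.904, 0.071, 0.421], [0.076, -0.997, 0.005], [0.42, 0.027, -0.907]]
contact_force: [-0.4, 0.7, -0.0]
finger_gap: 0.0001
gripper_force: 0.4
```

In the tool's units: 0.002 m is 0.004, 0.001 m is 0.002.

Request:
shift_gripper:
  rows: [0,0,0.002,0,0,0,0,0,0.004,0,0,0,0,0,0.004,0,0,0]

```text
clock: 6.73
ee_pos: [0.4616, 0.2153, 0.0419]
eef_rot: [[0.904, 0.071, 0.421], [0.076, -0.997, 0.006], [0.42, 0.027, -0.907]]
contact_force: [-1.7, 1.6, 1.7]
finger_gap: 0.0002
gripper_force: 0.9
```

In the tool's units: 0.001 m is 0.002.

Request:
shift_gripper:
  rows: [0,0,0.002,0,0,0,0,0,0.002,0,0,0]

```text
clock: 6.9
ee_pos: [0.462, 0.2153, 0.041]
eef_rot: [[0.904, 0.071, 0.421], [0.076, -0.997, 0.006], [0.42, 0.027, -0.907]]
contact_force: [-2.7, 2.4, 1.9]
finger_gap: 0.0
gripper_force: 1.2
```

In the tool's units: 0.001 m is 0.002.

Request:
shift_gripper:
  rows: [0,0,0.002,0,0,0,0,0,0.002,0,0,0]

```text
clock: 7.07
ee_pos: [0.4624, 0.2153, 0.0401]
eef_rot: [[0.904, 0.071, 0.421], [0.076, -0.997, 0.006], [0.42, 0.027, -0.907]]
contact_force: [-2.9, 1.7, 2.0]
finger_gap: -0.0004
gripper_force: 1.4
```

```bash
python3 -c "
from h import *
T=0
for i in range(6):
  ctrl.camera('wrist');s=ctrl.read_state();T=T+s['contact_force']@s['eef_rot']/6
print(T)"
```

```text
[-0.15582007 -2.11710449 -2.80223634]
```

In the tool's units: 0.001 m is 0.002.

Request:
shift_gripper:
  rows: [0,0,0.002,0,0,0,0,0,0.002,0,0,0,0,0,0.002,0,0,0]

```text
clock: 7.62
ee_pos: [0.4628, 0.215, 0.0395]
eef_rot: [[0.904, 0.071, 0.421], [0.076, -0.997, 0.005], [0.42, 0.027, -0.907]]
contact_force: [-5.8, 2.1, 8.4]
finger_gap: 0.0
gripper_force: 5.1
```

```bash
python3 -c "
from h import *
T=0
for i in range(6):
  ctrl.camera('wrist');s=ctrl.read_state();T=T+s['contact_force']@s['eef_rot']/6
print(T)"
```

```text
[-0.90534113 -1.75794369 -9.86247516]
```

The yellow key is bottomed at about 10 N. I retreat and head for the bell.

In the tool's units: -0.07 m is -0.14, -0.03 m is -0.06.

Request:
shift_gripper:
  rows: [0,0,-0.016,0,0,0,0,0,-0.06,0,0,0,0,0,-0.14,0,0,0,0,0,-0.14,0,0,0]

```text
clock: 8.25
ee_pos: [0.434, 0.2154, 0.1077]
eef_rot: [[0.902, 0.07, 0.425], [0.073, -0.997, 0.01], [0.425, 0.022, -0.905]]
contact_force: [0.7, 0.5, 0.8]
finger_gap: 0.0003
gripper_force: 0.0
```

```bash
python3 - <<'E'
from h import *
s=ctrl.read_state();print(s['joints'].round(2))
delta([.45,-.11,.16],targetR(.08,0))
E
```

```text
[-1.02  0.09  0.35  2.24  0.49  0.52 -2.57]
shift [ 0.013   0.3268 -0.0438] rot [ 0.0237 -0.4385 -0.0049]
```

In the tool's units: 0.33 m is 0.66, -0.044 m is -0.088, -0.438 rad is -0.1394.

Request:
shift_gripper:
  rows: [0.026,0.06,-0.08,0,-0.0191,0,0.026,0.66,-0.088,0.0064,-0.1394,0,0.026,0.66,-0.088,0.0064,-0.1394,0,0.026,0.66,-0.088,0.0064,-0.1394,0,0.026,0.66,-0.088,0.0064,-0.1394,0,0.026,0.66,-0.088,0.0064,-0.1394,0,0.026,0.66,-0.088,0.0064,-0.1394,0,0.026,0.66,-0.088,0.0064,-0.1394,0,0.026,0.66,-0.088,0.0064,-0.1394,0,0.026,0.66,-0.088,0.0064,-0.1394,0,0.026,0.66,-0.088,0.0064,-0.1394,0,0.026,0.66,-0.088,0.0064,-0.1394,0]

```text
clock: 9.25
ee_pos: [0.4484, -0.1164, 0.1569]
eef_rot: [[0.998, 0.068, -0.006], [0.068, -0.998, -0.009], [-0.007, 0.008, -1.0]]
contact_force: [-0.2, 0.9, -1.0]
finger_gap: 0.0
gripper_force: 0.0
```

```bash
python3 - <<'E'
from h import *
s=ctrl.read_state();W=ctrl.camera('wrist')[:,:,::-1].copy();cv2.imwrite('pics/w5.png',W)
np.savez('w5.npz',p=s['ee_pos'],R=s['eef_rot']);print(s['joints'].round(2))
E
```

```text
[-0.35  0.22  0.65  1.87 -0.14  1.1  -1.14]
```

View pics/w5.png

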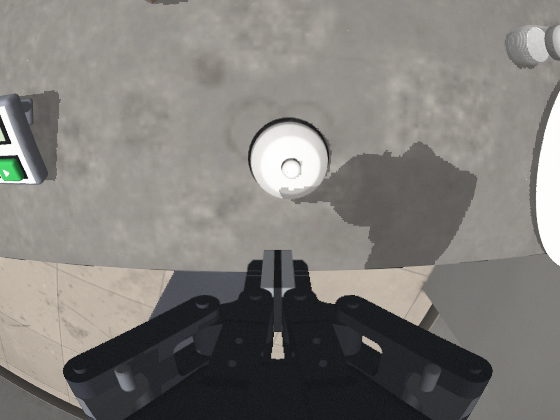

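The bell is at (288,158) with its button at (291,168). I cast that ray, hover closer, and measure a second time.

```bash
python3 - <<'E'
from h import *
b=np.load('w5.npz');r=wray((291,167.5),b['p'],b['R'])
o,d=r;print(o+d*(.06-o[2])/d[2]);print(multi([r,ray('top',(326.1,238.7)),ray('scene',(286,252.8))]))
W=cv2.imread('pics/w5.png');g=cv2.cvtColor(W,6)[145:195,262:318];print(cv2.HoughCircles(cv2.resize(g,None,fx=4,fy=4,interpolation=2),cv2.HOUGH_GRADIENT,1,100,param1=80,param2=12,minRadius=25,maxRadius=55))
delta([.4768,-.1275,.085],targetR(.068,0))
E
```

```text
[ 0.47864148 -0.12485241  0.06      ]
(array([ 0.47656369, -0.12596026,  0.05236733]), [np.float64(0.0008), np.float64(0.001), np.float64(0.0007)])
[[[116.5  93.5  41.4]]]
shift [0.0276 0.0147 0.0715] rot [0.0072 0.0068 0.0042]
```

Request:
shift_gripper:
  rows: [0.058,0.02,0.04,0,0,0,0.058,0.026,0.1,0,0,0,0.058,0.026,0.136,0,0,0,0.058,0.026,0.136,0,0,0,0.058,0.026,0.136,0,0,0]

```text
clock: 9.72
ee_pos: [0.4781, -0.1233, 0.088]
eef_rot: [[0.997, 0.077, -0.008], [0.077, -0.997, -0.007], [-0.009, 0.007, -1.0]]
contact_force: [-0.5, 0.5, 0.3]
finger_gap: 0.0001
gripper_force: 0.0
```

```bash
python3 - <<'E'
from h import *
s=ctrl.read_state();W=ctrl.camera('wrist')[:,:,::-1].copy();cv2.imwrite('pics/w6.png',W[120:300,150:400].repeat(3,0).repeat(3,1))
np.savez('w6.npz',p=s['ee_pos'],R=s['eef_rot']);print(s['joints'].round(2))
E
```

```text
[-0.28  0.38  0.62  1.88 -0.25  0.97 -1.04]
```

View pics/w6.png

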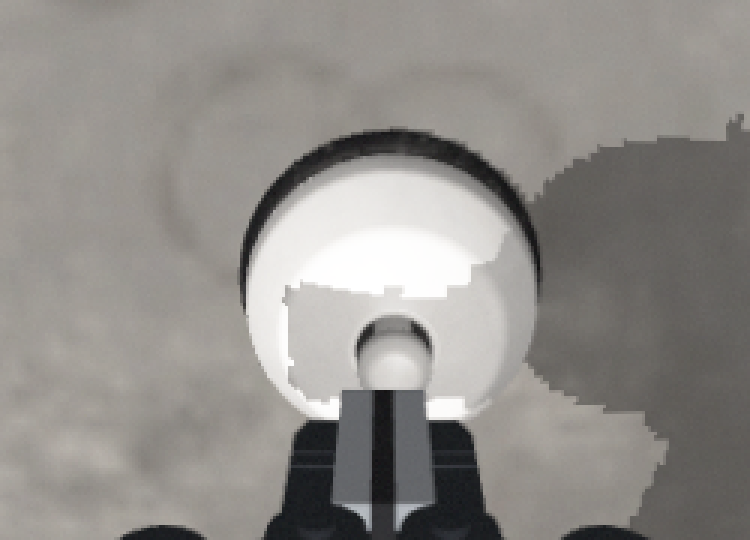

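The button is centred at about crop (394,371), which is (281.2,243.6) full-frame. Its lower edge is hidden by the pads.

```bash
python3 - <<'E'
from h import *
b=np.load('w5.npz');c=np.load('w6.npz')
for v in (240,243.6,246):
    r=wray((291.1,168.2),b['p'],b['R']);q=wray((281.2,v),c['p'],c['R']);print(multi([r,q]))
o,d=q;print(o+d*(.06-o[2])/d[2])
delta([.478,-.1255,.066],targetR(.075,0))
E
```

```text
(array([ 0.47670539, -0.1254194 ,  0.05316333]), [np.float64(0.0), np.float64(0.0)])
(array([ 0.4785464 , -0.1249789 ,  0.06213531]), [np.float64(0.0001), np.float64(0.0001)])
(array([ 0.47968526, -0.1247066 ,  0.06768093]), [np.float64(0.0002), np.float64(0.0002)])
[ 0.4759971  -0.12536846  0.06      ]
shift [-0.0014  0.0013  0.0233] rot [0.0076 0.0053 0.0018]
```

The two views give z=0.062, consistent with 60 mm. I descend gently.

In the tool's units: 0.022 m is 0.044, 0.02 m is 0.04, 0.007 rad is 0.0022.

Request:
shift_gripper:
  rows: [0,0.002,0.024,0.0022,0.0019,0,0,0.004,0.04,0.0022,0.0019,0,0,0.004,0.044,0.0022,0.0019,0,0,0.004,0.044,0.0022,0.0019,0]

```text
clock: 10.1
ee_pos: [0.4794, -0.1271, 0.0673]
eef_rot: [[0.997, 0.075, 0.001], [0.075, -0.997, -0.001], [0.001, 0.001, -1.0]]
contact_force: [0.1, 0.0, 0.6]
finger_gap: 0.0001
gripper_force: 0.0
```

In the tool's units: 0.003 m is 0.006, 0.0025 m is 0.005.

Request:
shift_gripper:
  rows: [0,0,0.002,0,0,0,0,0,0.005,0,0,0,0,0,0.006,0,0,0,0,0,0.006,0,0,0]

```text
clock: 10.43
ee_pos: [0.4796, -0.1274, 0.0642]
eef_rot: [[0.997, 0.075, 0.002], [0.075, -0.997, -0.001], [0.001, 0.001, -1.0]]
contact_force: [0.0, -0.0, 0.5]
finger_gap: 0.0004
gripper_force: 0.0
```

In the tool's units: 0.003 m is 0.006, 0.002 m is 0.004.

Request:
shift_gripper:
  rows: [-0.002,-0.002,0.002,0,0,0,-0.002,-0.002,0.004,0,0,0,-0.002,-0.002,0.006,0,0,0,-0.002,-0.002,0.006,0,0,0]

```text
clock: 10.77
ee_pos: [0.4782, -0.1264, 0.0608]
eef_rot: [[0.997, 0.075, 0.001], [0.075, -0.997, -0.001], [0.001, 0.001, -1.0]]
contact_force: [-0.0, -0.1, 0.1]
finger_gap: 0.0002
gripper_force: 0.0
```

In the tool's units: 0.001 m is 0.002.

Request:
shift_gripper:
  rows: [0,0,0.002,0,0,0,0,0,0.002,0,0,0]

```text
clock: 10.93
ee_pos: [0.4783, -0.1265, 0.0599]
eef_rot: [[0.997, 0.075, 0.001], [0.075, -0.997, -0.001], [0.001, 0.001, -1.0]]
contact_force: [-0.1, 0.2, -0.7]
finger_gap: -0.0
gripper_force: 0.0
```

In the tool's units: 0.0015 m is 0.003, 0.001 m is 0.002.

Request:
shift_gripper:
  rows: [0,0,0.002,0,0,0,0,0,0.003,0,0,0,0,0,0.003,0,0,0]

```text
clock: 11.18
ee_pos: [0.4785, -0.1266, 0.0587]
eef_rot: [[0.997, 0.075, 0.002], [0.075, -0.997, -0.001], [0.001, 0.001, -1.0]]
contact_force: [-0.6, -0.6, 2.8]
finger_gap: 0.0
gripper_force: 1.2
```

In the tool's units: 0.001 m is 0.002.

Request:
shift_gripper:
  rows: [0,0,0.002,0,0,0,0,0,0.002,0,0,0,0,0,0.002,0,0,0]

```text
clock: 11.43
ee_pos: [0.4785, -0.1266, 0.0579]
eef_rot: [[0.997, 0.075, 0.002], [0.075, -0.997, -0.001], [0.001, 0.001, -1.0]]
contact_force: [-0.7, 0.0, 4.3]
finger_gap: -0.0001
gripper_force: 2.3
```

In the tool's units: 0.001 m is 0.002.

Request:
shift_gripper:
  rows: [0,0,0.002,0,0,0,0,0,0.002,0,0,0,0,0,0.002,0,0,0]

```text
clock: 11.68
ee_pos: [0.4785, -0.1267, 0.0571]
eef_rot: [[0.997, 0.075, 0.002], [0.075, -0.997, -0.001], [0.002, 0.001, -1.0]]
contact_force: [-1.9, 0.8, 7.0]
finger_gap: 0.0002
gripper_force: 3.4
```

7 N, so the bell has rung. I retreat and check that nothing moved.

In the tool's units: -0.12 m is -0.24, -0.1 m is -0.2.

Request:
shift_gripper:
  rows: [0,0,-0.01,0,0,0,0,0,-0.04,0,0,0,0,0,-0.12,0,0,0,0,0,-0.2,0,0,0,-0.06,0,-0.24,0,0,0,-0.06,0,-0.24,0,0,0,-0.06,0,-0.24,0,0,0]

```text
clock: 12.27
ee_pos: [0.4484, -0.129, 0.1777]
eef_rot: [[0.997, 0.074, 0.005], [0.074, -0.997, -0.0], [0.005, 0.001, -1.0]]
contact_force: [-0.7, -1.0, -1.4]
finger_gap: -0.0001
gripper_force: 0.0
```

```bash
python3 - <<'E'
from h import *
S0=cv2.imread('pics/scene0.png');S=ctrl.camera('scene')[:,:,::-1].copy()
for k,(lo,hi) in RNG.items():
    b=(218,162,252,202);print(k,blob(S0,lo,hi,b)[0].round(2),blob(S,lo,hi,b)[0].round(2))
d=cv2.absdiff(S0,S).max(2)
print('changed px timer',(d[160:205,218:265]>30).sum(),'cutter/windup',(d[125:165,185:270]>30).sum(),'sauce',(d[172:218,302:328]>30).sum(),'shaker',(d[284:312,366:386]>30).sum())
E
```

```text
red [227.99 173.4 ] [228.01 173.39]
yel [234.02 182.43] [234.02 182.42]
grn [240.35 191.88] [240.37 191.86]
changed px timer 181 cutter/windup 1468 sauce 0 shaker 2
```

```bash
python3 -c "
from workcell import ctrl
print(ctrl.job_done())"
```

```text
the job is handed in; nothing more can be done
None
```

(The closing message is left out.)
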